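# Turn the rotator's spoked wheel until the valve stem points up

### The arm

A 6-joint arm with a two-finger parallel gripper is mounted at the origin on the work surface. World frame = base frame: x ahead of the robot, y to its left, z up, the work surface at z = 0. Lengths are in m, angles in rad, forces in N, time in s.
With the tool pointing down it reaches from about 0.3 to 0.875 m from the base axis. Payload 6.4 kg.
Tool frame: the origin (TCP) lies midway between the tips of the shut fingers; the grasp point (between the pads) lies 19 mm behind it; x points along the fingers, z is the direction in which the jaws open and shut, and the axes are right-handed (so a half turn about x gives the same grasp; the last joint's range is limited). The gripper opens to 88 mm and grips with 3 to 60 N. Pads are 18 mm wide; open, the fingers measure 123 mm over their backs; the gripper's body (75 mm by 187 mm) begins 45 mm behind the grasp point.
Start: joints at [-1.339, 0.181, 1.607, -0, 1.354, -0.206], TCP at [0.244, -0.521, 0.239] pointing down, gripper open.
Joint ranges: [-2.99, 2.99], [-0.89, 2.07], [0.3, 2.58], [-1.14, 4.28], [0, 2.63], [-3.12, 3.12]. Speed limits (rad/s): [2.57, 2.57, 3.01, 3.14, 3.14, 3.14].

### API

Orientations are given as [roll, pitch, yaw] about the fixed x, y, z axes, in that order (R = Rz(yaw) Ry(pitch) Rx(roll)).
In Python, from cell import status, optics, arm gives the robot as it stands. The module is installed in compiled form; this text tells all that it offers.
- The arm moves only by the shell command python3 -m creep 'ROWS' [FORCE]. ROWS is JSON, a list that holds one entry, the list of rows, each a list of 7 numbers: the shift along the world's x, y, z in cm, then the turn, a rotation vector about the world's x, y, z in degrees, then the finger opening in cm, from 0 to 8.81. In form: [[[x, y, z, rx, ry, rz, claw], ...]]. A call has 1 to 10 rows; each row shifts and turns the pose as measured when the row begins; what a row does not reach is not made up. A row lasts 1/8 s, in which the tool goes at most 62.5 mm and 10.7 degrees, less where a joint would pass 70% of its speed; a pose out of reach is approached as far as the arm can. A call is refused whole if a number of a shift passes 6.25 or a number of a turn 10.7, either way. A call with a gripper value outside its range is refused whole. The fingers move at their own pace and stop on an object; FORCE is the grip in N (left out, the last holds). Time passes only in rows, so rows that do not move let the fingers close. It gives the time, the measured TCP pose, the force and the opening at its end, in the units of the state.
- status.get_state(): the state, without advancing time (a new reading comes with each control period).
- optics.grab_frame(name): name is "scene" or "top" or "wrist"; returns a dict with "frame" (420x560x3 uint8, red, green, blue), "fov_y" (degrees; the focal length in pixels is half the picture's height over the tangent of half this angle, whatever the lens; pixels are square), "cx", "cy" (the principal point, pixels), "T" (4x4, takes a point from camera to world coordinates); the wrist camera has in their place "tool_from_camera" (4x4, takes a point from camera to tool coordinates, whose origin is the TCP and whose axes are the tool frame's). Camera axes: x right, y up, looking along -z (the intrinsics and any distortion apply to the point x, -y, -z); pixel columns grow to the right and rows downward; lengths in m; the calibration is good to about 2 mm. A picture is of the moment at which its call begins: read the wrist's pose just before it. There is no depth.
- arm.sign_off(): hands the job in, once; it reports no verdict.
The state is a dict: "clock": time; "q": joint angles; "qd": joint speeds; "joint_efforts": joint torques, N m; "tool_pos": TCP position; "tcp_rot": TCP orientation; "ft_force": force on the tool from outside, world axes, zero at the start; "moment": the same for the moment, N m; "grip_width": opening from 0.0 (shut) to 1.0 (fully open).
Only numpy, scipy, OpenCV 4.12 (cv2) and the standard library are available. Lean on these libraries where they do the work, as an engineer would, in place of code of your own. Each camera call takes 0.05 s, during which the arm holds its last target.

### The job

The small vessel on the rim of the bench rotator's wheel is to be vented, so turn the wheel until the vessel's valve stem points straight up. Turn it, either way round, by pushing its spokes with the fingertips in two or more pushes, taking the fingers off the spokes between pushes while the stem is still well short of upright. Keep the robot off the vessel and its stem, leave everything else on the table where it is, and leave the wheel at rest.

Things in the scene. Friction and masses are not known exactly. Their poses are not given: they have to be found in the camera images.
- rotator: Bench rotator, fixed: base plate 200 x 220 x 12 mm, a white drive box 90 x 60 mm and 205 mm tall, and a spoked wheel that stands upright in front of it. Origin on the table under the middle of the wheel's rim plane. Its x axis is the wheel's axle and points from the wheel to the drive box (away from the robot); its z is up. The drive box spans x = +60 to +150 mm; the space between it and the wheel is free but for the axle
- hub (a point): Centre of the wheel's hub in the plane of the spokes, 185 mm above the table. The hub is 44 mm across and its face stands 10 mm in front of (nearer the robot than) this plane. The plane of the spokes lies 32 mm in front of the rim's plane. The wheel turns about the axle through this point
- spokes: The five round spokes, 10 mm thick, 72 degrees apart, turning with the wheel; origin on the axle in the rim's plane, 32 mm behind the hub point. They run from the hub (22 mm from the axle) out to 92 mm from the axle in the plane of the spokes, then bend back to the rim. The rim is a round bar 12 mm thick, 222 mm across its middle, with small clips that reach 132 mm from the axle. One spoke lies under the valve stem, along this body's z axis
- vessel: Small steel mixing vessel fixed on the rim's outside, 28 mm across and 26 mm tall, with a thin valve stem (9 mm thick, with a 28 mm cross handle) that points away from the hub. Origin on the rim's middle line, 111 mm from the axle; its z axis runs along the stem, outward. A plain counterweight of the same size without a stem sits opposite. It turns with the wheel
- stem_tip (a point): Free end of the valve stem, 168 mm from the axle, in the rim's plane
- rotor (a joint): Angle of the wheel: 0 = valve stem straight up (whole turns of 2 pi are the same); grows clockwise as seen from the robot's side, so at +1.57 the stem points right. The wheel turns either way without stops, is nearly balanced, and stays where it is left: about 0.22 N m of friction, some 3 N at 70 mm from the axle
- spare_vessel: Bystander: spare steel vessel of the same shape standing on the table, 28 mm across, 53 mm tall. Origin at the middle of its underside
- bottle: Bystander: amber bottle with black cap, 60 mm across, 130 mm tall. Origin at the middle of its underside
- beaker: Bystander: white open cup, 64 mm across, 80 mm tall. Origin at the middle of its underside
- cell_box: Bystander: flat black box, 50 x 70 x 25 mm. Origin at the middle of its underside
- mouse: Bystander: black computer mouse, 100 x 60 x 24 mm. Origin at the middle of its underside
- pen_pot: Bystander: dark metal pen pot, 84 mm across, 145 mm tall with its pens. Origin at the middle of its underside
- tip_box: Bystander: grey box with white lid, 120 x 85 x 65 mm. Origin at the middle of its underside

How it is judged:
On the way, in this order (a step that is already met when the one before it is completed fails the run):
1. the fingers push a spoke (contact force between the fingers and spokes above 0.5 N), for 0.05 s.
2. the fingers are off the spokes part way: the stem 12 to 129 degrees from upright (contact force between the fingers and spokes below 0.1 N and angle between vessel's own z axis and vertical between 0.21 and 2.25 rad), for 0.2 s.
3. the fingers push a spoke again (contact force between the fingers and spokes above 0.5 N), for 0.05 s.
At the end, for the whole second after the job is handed in: The valve stem points straight up within 0.14 rad (8 degrees) and the wheel is at rest (angle between vessel's own z axis and vertical below 0.14 rad and angular speed of vessel below 0.05 rad/s); the robot touches nothing.
It fails at once if the robot touches the vessel or its valve stem (over 1 N) (contact force between any of the fingers, the arm and vessel above 1 N).
It fails at once if something else on the table is moved more than 20 mm, lifted or tipped over (distance of any of spare_vessel, bottle, beaker, cell_box, mouse, pen_pot, tip_box from where it was at the start of the episode above 0.02 m or angle between any of spare_vessel, bottle, beaker, cell_box, mouse, pen_pot, tip_box's own z axis and vertical above 0.5 rad).
It also fails if it takes over 72 s, if anything falls off the work surface, if the arm or the gripper's body presses on something with over 40 N, if the wrist force passes 120 N, or if a joint passes its speed limit or range.

## Working session

There is one attempt and no reset: what is moved stays moved. The work goes in short steps, Python scripts to look and compute and a shell command to move; the robot and the scene stay as the last step left them, time stands still between calls to the robot, and variables do not carry over. Pictures are saved under pics/ and viewed, and the job is handed in when it is done.

```bash
mkdir -p pics
python3 - <<'E'
from cell import status, optics
import cv2,numpy as np
s=status.get_state()
print(s)
for n in ["scene","top","wrist"]:
    f=optics.grab_frame(n)
    print(n,{k:(np.round(v,4).tolist() if k!='frame' else v.shape) for k,v in f.items()})
    cv2.imwrite(f"pics/{n}0.png",cv2.cvtColor(f["frame"],cv2.COLOR_RGB2BGR))
E
```

```text
{'clock': 0.0, 'q': array([-1.33929637e+00,  1.81500468e-01,  1.60798712e+00, -2.07383705e-05,
        1.35379672e+00, -2.06297905e-01]), 'qd': array([ 2.25733660e-05,  1.77925456e-04, -1.90763605e-03,  2.31627129e-03,
        5.84360652e-04, -8.34062978e-04]), 'joint_efforts': array([ 9.04559274e-04, -4.33861506e+01, -3.41844893e+01,  7.03050429e-02,
        3.86235933e-02, -1.54321328e-04]), 'tool_pos': array([ 0.24365661, -0.52024126,  0.23784305]), 'tcp_rot': array([2.94726141, 1.56910455, 1.81426743]), 'ft_force': array([0.68845074, 0.10411387, 0.24892565]), 'moment': array([-0.01816514,  0.01151011, -0.04451499]), 'grip_width': 1.0034695582837263}
scene {'frame': (420, 560, 3), 'fov_y': 45.7289, 'cx': 275.8592, 'cy': 200.5055, 'T': [[-0.472, -0.4793, 0.7399, 1.7209], [0.8815, -0.243, 0.4049, 0.6348], [-0.0142, 0.8433, 0.5372, 1.0341], [0.0, 0.0, 0.0, 1.0]]}
top {'frame': (420, 560, 3), 'fov_y': 47.4942, 'cx': 273.1825, 'cy': 208.4203, 'T': [[-0.0217, 0.9962, -0.0844, 0.4655], [-0.9996, -0.0204, 0.0169, 0.0059], [0.0151, 0.0847, 0.9963, 1.6126], [0.0, 0.0, 0.0, 1.0]]}
wrist {'frame': (420, 560, 3), 'fov_y': 68.3858, 'cx': 278.7399, 'cy': 208.3039, 'tool_from_camera': [[0.0009, 0.307, -0.9517, -0.1464], [0.0002, 0.9517, 0.307, 0.0807], [1.0, -0.0005, 0.0008, -0.0005], [0.0, 0.0, 0.0, 1.0]]}
```

View pics/scene0.png

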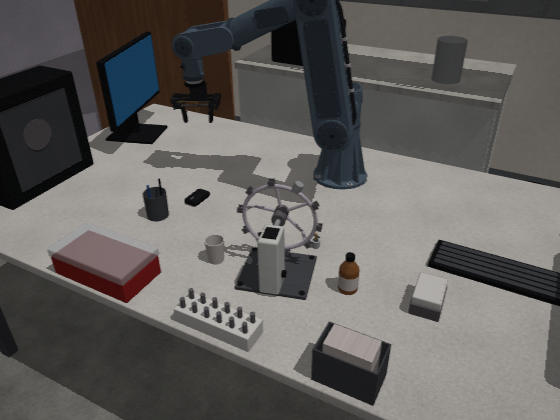

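View pics/top0.png

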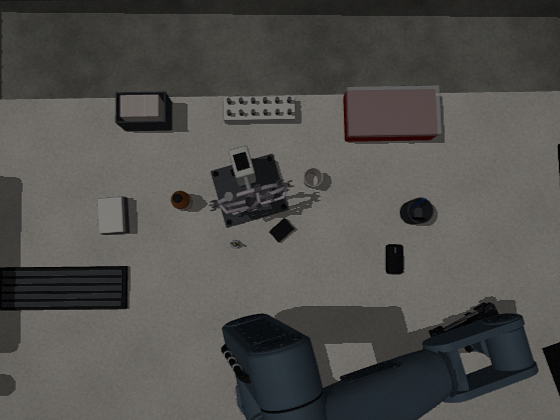

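View pics/wrist0.png

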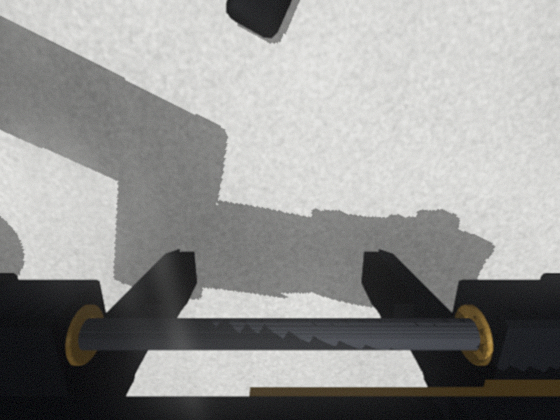

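Run:
```python
import cv2
a=cv2.imread('pics/scene0.png')[165:305,205:375]
cv2.imwrite('pics/scene0c.png',cv2.resize(a,None,fx=4.2,fy=4.2,interpolation=cv2.INTER_CUBIC))
a=cv2.imread('pics/top0.png')[135:260,165:335]
cv2.imwrite('pics/top0c.png',cv2.resize(a,None,fx=4.5,fy=4.5,interpolation=cv2.INTER_CUBIC))
```

```text
(no output)
```

View pics/scene0c.png

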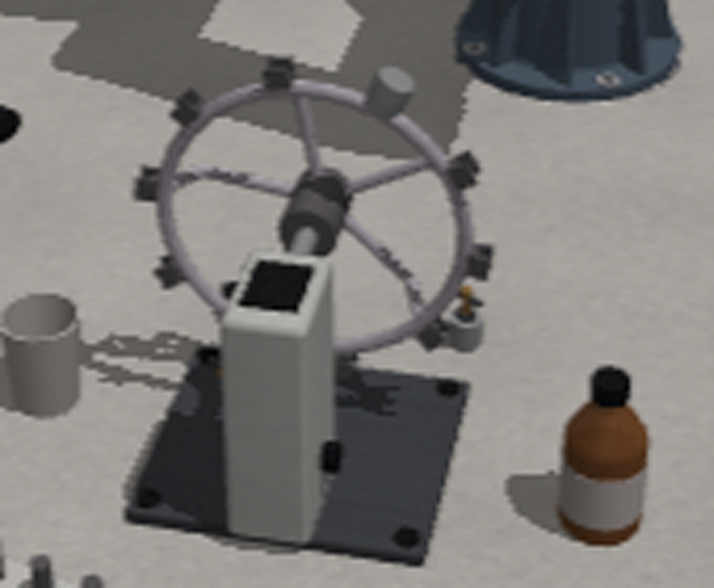

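View pics/top0c.png

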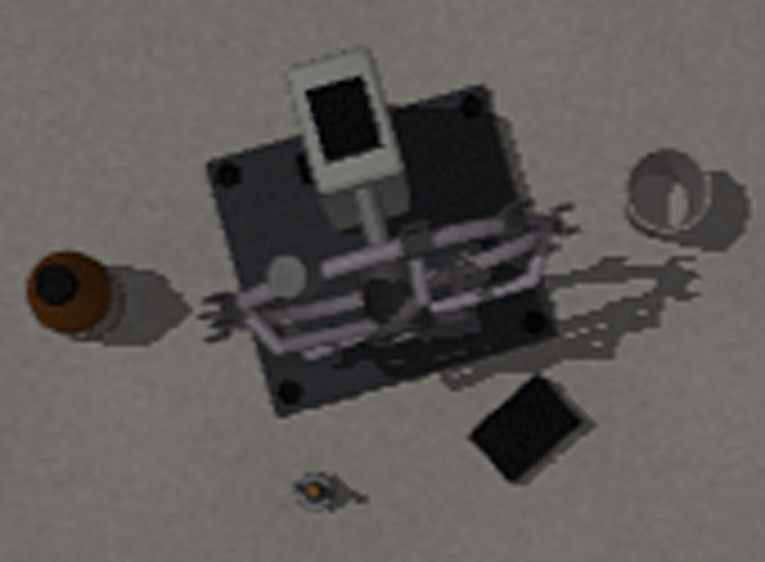

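```bash
cat > h.py <<'E'
import numpy as np
H=420
C={'scene':(45.7289,275.8592,200.5055,[[-0.472,-0.4793,0.7399,1.7209],[0.8815,-0.243,0.4049,0.6348],[-0.0142,0.8433,0.5372,1.0341],[0,0,0,1]]),
'top':(47.4942,273.1825,208.4203,[[-0.0217,0.9962,-0.0844,0.4655],[-0.9996,-0.0204,0.0169,0.0059],[0.0151,0.0847,0.9963,1.6126],[0,0,0,1]])}
def cam(n):
    fo,cx,cy,T=C[n]; return 210/np.tan(np.radians(fo/2)),cx,cy,np.array(T)
def proj(n,P,T=None):
    f,cx,cy,T=cam(n); P=np.atleast_2d(P)
    p=(P-T[:3,3])@T[:3,:3]
    return np.c_[cx+f*p[:,0]/-p[:,2], cy+f*p[:,1]/p[:,2]]
def ray(n,u,v):
    f,cx,cy,T=cam(n)
    d=T[:3,:3]@np.array([(u-cx)/f,-(v-cy)/f,-1]); return T[:3,3],d
def atz(n,u,v,z):
    o,d=ray(n,u,v); return o+d*(z-o[2])/d[2]
def rot(P,x,y,yaw):
    c,s=np.cos(yaw),np.sin(yaw); P=np.atleast_2d(P)
    return np.c_[x+c*P[:,0]-s*P[:,1], y+s*P[:,0]+c*P[:,1],P[:,2]]
def wheelpt(th,r,dx=0):  # rotator frame; theta clockwise seen from robot, 0 up; right = -y
    return np.array([dx,-r*np.sin(th),0.185+r*np.cos(th)])
E
python3 - <<'E'
from h import *
tc=lambda p:(165+p[0]/4.5-0.4,135+p[1]/4.5-0.4)
sc=lambda p:(205+p[0]/4.2-0.4,165+p[1]/4.2-0.4)
print('plate top');A=[]
for p in [(208,160),(487,85),(555,335),(278,415)]:
    q=atz('top',*tc(p),.012);A.append(q);print(q)
print([np.linalg.norm(A[i]-A[i-1]) for i in range(4)])
print('plate scene')
for p in [(128,512),(422,553),(468,385)]: print(atz('scene',*sc(p),.012))
print('box top');A=[]
for p in [(287,68),(370,48),(408,178),(322,195)]:
    q=atz('top',*tc(p),.205);A.append(q);print(q)
print([np.linalg.norm(A[i]-A[i-1]) for i in range(4)])
for n,p,z in [('spare',(313,490),.053),('bottle',(57,285),.13),('beaker',(668,188),.08),('cell',(535,425),.025)]: print(n,atz('top',*tc(p),z))
E
```

```text
plate top
[0.73524982 0.18679951 0.012     ]
[ 0.78845531 -0.02410331  0.012     ]
[ 0.5979696  -0.07086235  0.012     ]
[0.54244403 0.13685721 0.012     ]
[np.float64(0.19916903840993222), np.float64(0.21751051513198086), np.float64(0.19614080024800928), np.float64(0.21501280283735916)]
plate scene
[ 0.79354654 -0.01763415  0.012     ]
[0.73495137 0.1874517  0.012     ]
[0.55094488 0.13957376 0.012     ]
box top
[0.76342328 0.11200006 0.205     ]
[0.77588365 0.05673101 0.205     ]
[0.68815947 0.03311225 0.205     ]
[0.67791922 0.0900918  0.205     ]
[np.float64(0.08826616607077127), np.float64(0.05665622789630693), np.float64(0.09084809421479671), np.float64(0.05789241647945515)]
spare [0.48567512 0.10895719 0.053     ]
bottle [0.62996106 0.27866875 0.13      ]
beaker [ 0.69703026 -0.15171529  0.08      ]
cell [ 0.53043766 -0.05381853  0.025     ]
```

```bash
cat >> h.py <<'E'
def lines(th):
    L=[]
    for k in range(5):
        a=th+k*2*np.pi/5
        L.append((np.array([wheelpt(a,.022,-.032),wheelpt(a,.092,-.032),wheelpt(a,.111,0)]),(0,0,255) if k==0 else (0,200,255)))
    L.append((np.array([wheelpt(a,.111) for a in np.linspace(0,2*np.pi,60)]),(0,255,0)))
    L.append((np.array([wheelpt(th,.111),wheelpt(th,.168)]),(255,0,255)))
    L.append((np.array([wheelpt(th+np.pi,.111),wheelpt(th+np.pi,.143)]),(255,255,0)))
    L.append((np.array([[.15,.03,.205],[.15,-.03,.205],[.06,-.03,.205],[.06,.03,.205],[.15,.03,.205]]),(255,0,0)))
    return L
POSE=(0.6244,0.048,0.25)
def overlay(n,img,th,roi,s,pose=None):
    import cv2
    u0,v0,u1,v1=roi
    im=cv2.resize(img[v0:v1,u0:u1],None,fx=s,fy=s,interpolation=cv2.INTER_CUBIC)
    for P,c in lines(th):
        q=proj(n,rot(P,*(pose or POSE)))
        q=((q-[u0,v0]+.5)*s).astype(int)
        cv2.polylines(im,[q.reshape(-1,1,2)],False,c,1,cv2.LINE_AA)
    return im
E
python3 - <<'E'
from h import *
import cv2
from scipy.optimize import least_squares
tc=lambda p:(165+p[0]/4.5-0.4,135+p[1]/4.5-0.4)
sc=lambda p:(205+p[0]/4.2-0.4,165+p[1]/4.2-0.4)
def f(v):
    r=[]
    B=rot([[.15,.03,.205],[.15,-.03,.205],[.06,-.03,.205],[.06,.03,.205]],*v[:3])
    r.append(proj('top',B)-[tc(p) for p in [(287,68),(370,48),(408,178),(322,195)]])
    P=rot([[v[4]+.2,.11,.012],[v[4]+.2,-.11,.012],[v[4],-.11,.012],[v[4],.11,.012]],*v[:3])
    r.append(proj('top',P)-[tc(p) for p in [(208,160),(487,85),(555,335),(278,415)]])
    r.append(proj('scene',P[[1,0,3]])-[sc(p) for p in [(128,512),(422,553),(468,385)]])
    cw=rot([wheelpt(v[3]+np.pi,.130)],*v[:3])
    r.append(proj('scene',cw)-[sc((390,93))]); 
    cw=rot([wheelpt(v[3]+np.pi,.143)],*v[:3])
    r.append(proj('top',cw)-[tc((287,272))])
    return np.concatenate(r).ravel()
s=least_squares(f,[.6244,.048,.25,2.6,-.05],loss='soft_l1')
print(s.x,np.degrees(s.x[3]),np.round(f(s.x).reshape(-1,2),1).tolist())
p=tuple(s.x[:3]);th=s.x[3]
cv2.imwrite('pics/ovs.png',overlay('scene',cv2.imread('pics/scene0.png'),th,(225,165,345,305),4.2,p))
cv2.imwrite('pics/ovt.png',overlay('top',cv2.imread('pics/top0.png'),th,(200,140,310,235),6,p))
E
```

```text
[ 0.6262253   0.04682816  0.25289378  2.70311464 -0.05817851] 154.87706024689112 [[-0.5, -0.2], [0.5, -1.0], [0.1, -1.2], [-0.2, 0.4], [-0.6, -0.2], [0.0, -0.8], [1.0, 0.1], [-0.6, 0.0], [-1.4, -1.2], [0.2, 0.4], [0.8, -1.6], [0.1, -1.7], [-0.0, 1.3]]
```

View pics/ovs.png

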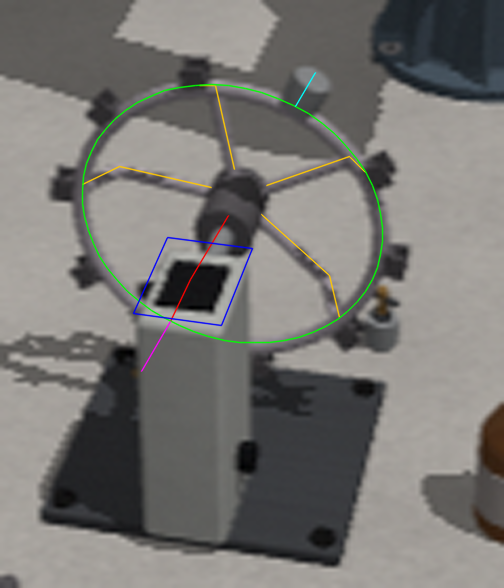

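View pics/ovt.png

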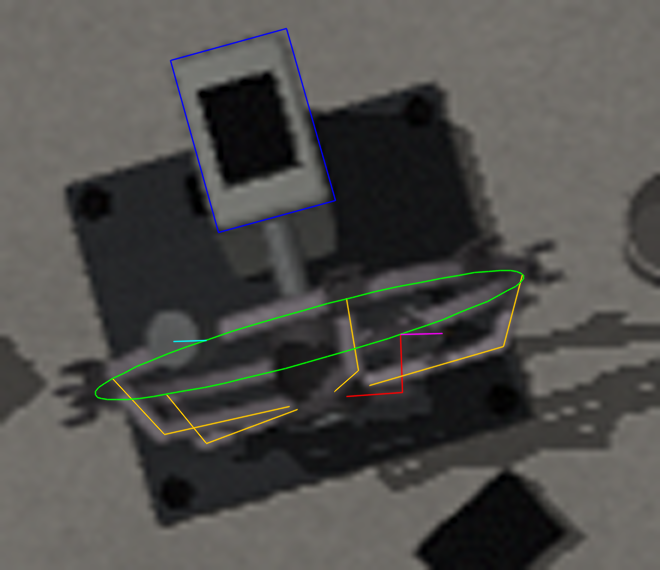

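```bash
cat >> h.py <<'E'
POSE=(0.627,0.047,0.253)
from scipy.spatial.transform import Rotation as Ro
def target(pitchdown_deg,yaw,flip=1):
    p=np.radians(pitchdown_deg); X=np.array([np.cos(p)*np.cos(yaw),np.cos(p)*np.sin(yaw),-np.sin(p)])
    Z=flip*np.array([-np.sin(yaw),np.cos(yaw),0]); return np.c_[X,np.cross(Z,X),Z]
def st():
    from cell import status
    s=status.get_state(); R=Ro.from_euler('xyz',s['tcp_rot']); p=s['tool_pos']
    x,y,yaw=POSE; d=p-[x,y,0]
    c,sn=np.cos(yaw),np.sin(yaw); loc=np.array([c*d[0]+sn*d[1],-sn*d[0]+c*d[1],p[2]])
    print('t',round(s['clock'],2),'tcp',np.round(p,3),'loc',np.round(loc,3),'r',round(np.hypot(loc[1],loc[2]-.185),3),'ang',round(np.degrees(np.arctan2(-loc[1],loc[2]-.185)),1),'q',np.round(s['q'],2),'F',np.round(s['ft_force'],1),'w',round(s['grip_width'],2))
    return s,R,loc
E
python3 - <<'E'
from h import *
s,R,loc=st()
print(np.round(R.as_matrix(),2))
for fl in (1,-1):
    T=Ro.from_matrix(target(45,.2,fl)); print(fl,np.round(np.degrees((T*R.inv()).as_rotvec()),1))
x=Ro.from_rotvec
# via vertical first
for fl in(1,-1):
    T=Ro.from_matrix(target(90,.2,fl)); print(fl,np.round(np.degrees((T*R.inv()).as_rotvec()),1))
E
```

```text
t 0.15 tcp [ 0.244 -0.52   0.238] loc [-0.513 -0.453  0.238] r 0.456 ang 83.3 q [-1.34  0.18  1.61 -0.    1.35 -0.21] F [-0.3 -0.1 -0.6] w 1.0
[[-0.    0.91  0.42]
 [ 0.    0.42 -0.91]
 [-1.    0.   -0.  ]]
1 [-61.2 -20.3 154.5]
-1 [ 14.1 -42.8 -12.9]
1 [ 0.000e+00 -1.000e-01  1.664e+02]
-1 [ -0.1  -0.  -13.6]
```

```bash
python3 -m creep '[[[2,4,2,0,0,0,0],[2.5,5,2,0,0,0,0],[2.5,5,1,1.8,-5.3,-1.6,0],[2.5,5,0,1.8,-5.3,-1.6,0],[2.5,5,0,1.8,-5.3,-1.6,0],[2.5,5,0,1.8,-5.3,-1.6,0],[2.5,5,0,1.8,-5.3,-1.6,0],[2.5,5,0,1.8,-5.3,-1.6,0],[1,4,0,1.8,-5.3,-1.6,0],[0,0,0,1.8,-5.3,-1.6,0]]]'
python3 - <<'E'
from h import *
s,R,loc=st()
T=Ro.from_matrix(target(45,.2,-1)); print(np.round(np.degrees((T*R.inv()).as_rotvec()),1), R.as_matrix()[:,0])
E
```

```text
clock: 1.4
tool_pos: [0.4531, -0.0751, 0.2878]
tcp_rot: [1.59, 0.764, 0.218]
ft_force: [-0.3, -0.4, 0.3]
grip_width: 0.007
t 1.4 tcp [ 0.453 -0.075  0.288] loc [-0.199 -0.075  0.288] r 0.127 ang 36.0 q [-0.95 -0.63  2.36  0.8   1.17  0.19] F [-0.3 -0.4  0.3] w 0.01
[-1.   1.  -0.2] [ 0.70472474  0.1558319  -0.69215566]
```

Run:
```python
from h import *
from cell import optics
import cv2
f=optics.grab_frame('wrist')
cv2.imwrite('pics/w1.png',cv2.cvtColor(f['frame'],cv2.COLOR_RGB2BGR))
```

```text
(no output)
```

View pics/w1.png

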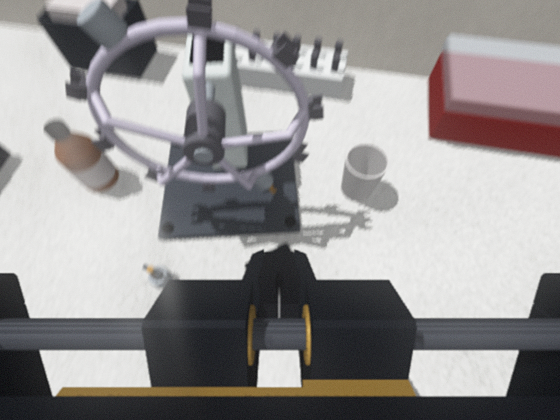

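```bash
cat >> h.py <<'E'
TFC=np.array([[0.0009,0.307,-0.9517,-0.1464],[0.0002,0.9517,0.307,0.0807],[1.0,-0.0005,0.0008,-0.0005],[0,0,0,1]])
def wlook(name,th,pose=None,draw=True):
    import cv2
    from cell import optics
    s,R,loc=st()
    fr=optics.grab_frame('wrist')
    W=np.eye(4);W[:3,:3]=R.as_matrix();W[:3,3]=s['tool_pos']
    C['wrist']=(68.3858,278.7399,208.3039,W@fr['tool_from_camera'])
    np.save('pics/'+name+'.npy',C['wrist'][3])
    img=cv2.cvtColor(fr['frame'],cv2.COLOR_RGB2BGR); cv2.imwrite('pics/'+name+'_raw.png',img)
    cv2.imwrite('pics/'+name+'.png',overlay('wrist',img,th,(0,0,560,300),1.42,pose))
E
python3 -c "
from h import *
wlook('w1o',2.70)"
```

```text
t 1.45 tcp [ 0.452 -0.075  0.286] loc [-0.2   -0.075  0.286] r 0.126 ang 36.5 q [-0.95 -0.63  2.36  0.81  1.17  0.19] F [-1.  -0.1 -2.8] w 0.01
```

View pics/w1o.png

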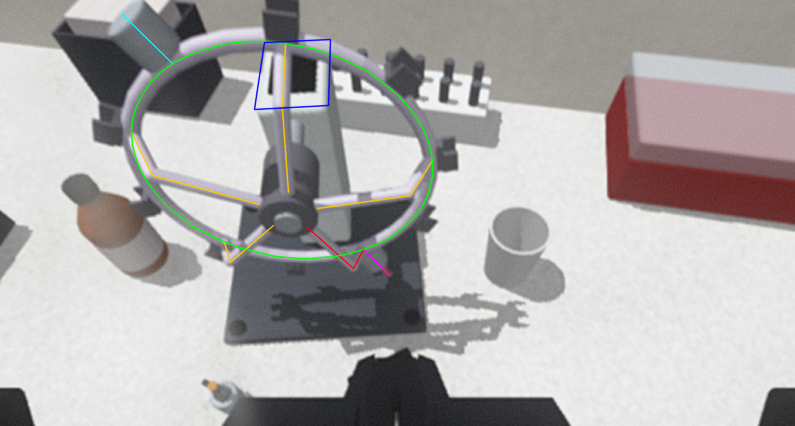

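```bash
python3 -m creep '[[[3.8,1.8,-2.6,0,0,0,0],[3.8,1.8,-2.6,0,0,0,0],[3.8,1.8,-2.4,0,0,0,0],[0,0,0,0,0,0,0]]]'; python3 -c "
from h import *
wlook('w2',2.69)"
```

```text
clock: 2.0
tool_pos: [0.5716, -0.0283, 0.2109]
tcp_rot: [1.577, 0.771, 0.195]
ft_force: [-0.3, 0.4, 0.2]
grip_width: 0.007
t 2.0 tcp [ 0.572 -0.028  0.211] loc [-0.073 -0.059  0.211] r 0.064 ang 66.3 q [-0.53 -0.17  2.23  0.92  0.64  0.21] F [-0.3  0.4  0.2] w 0.01
```

View pics/w2.png

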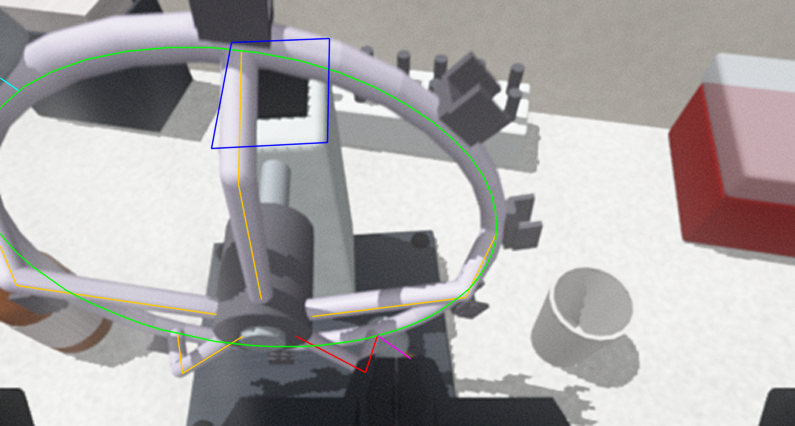

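```bash
python3 -m creep '[[[2.8,1.0,0,0,0,0,0],[2.8,1.0,0,0,0,0,0],[0,0,0,0,0,0,0]]]'; python3 -c "
from h import *
wlook('w3',2.69)"
```

```text
clock: 2.42
tool_pos: [0.6301, -0.013, 0.2181]
tcp_rot: [1.566, 0.764, 0.184]
ft_force: [-0.7, 0.0, -0.4]
grip_width: 0.008
t 2.42 tcp [ 0.63  -0.013  0.218] loc [-0.012 -0.059  0.218] r 0.068 ang 60.6 q [-0.42 -0.04  2.1   0.89  0.56  0.31] F [-0.7  0.  -0.4] w 0.01
```

View pics/w3.png

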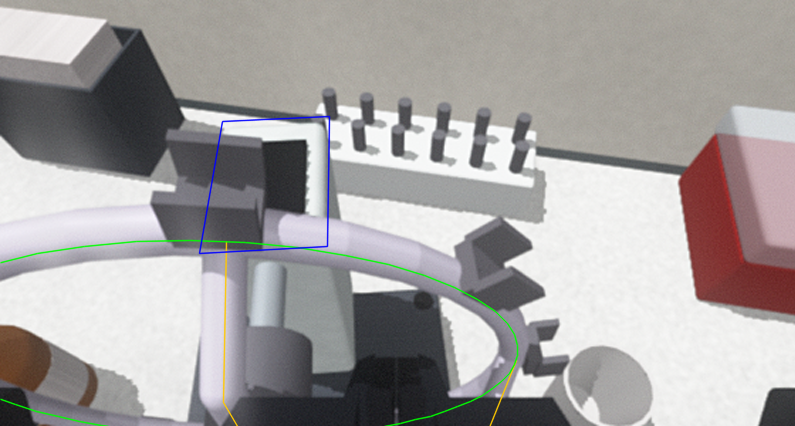

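```bash
python3 -m creep '[[[-0.3,1.2,0,0,0,0,0],[-0.3,1.2,0,0,0,0,0],[-0.3,1.2,0.2,0,0,0,0],[-0.3,1.2,0.2,0,0,0,0],[-0.3,1.2,0.2,0,0,0,0],[0,0,0,0,0,0,0]]]'; python3 -c "
from h import *
wlook('w4',2.69)"
```

```text
clock: 3.22
tool_pos: [0.612, 0.0426, 0.2272]
tcp_rot: [1.551, 0.758, 0.16]
ft_force: [-0.5, 0.4, -0.3]
grip_width: 0.003
t 3.23 tcp [0.612 0.043 0.227] loc [-0.016 -0.     0.227] r 0.042 ang 0.7 q [-0.29 -0.12  2.15  0.78  0.47  0.51] F [-0.5  0.4 -0.3] w 0.0
```

View pics/w4.png

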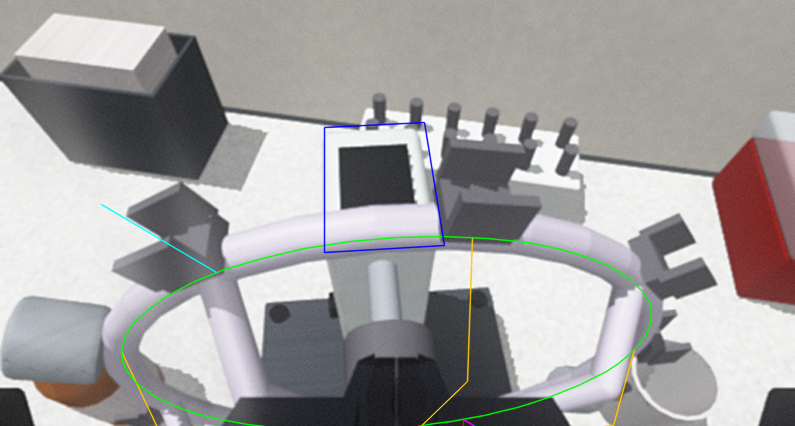

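```bash
python3 -m creep '[[[-0.2,1.2,0.1,0,0,0,0],[-0.2,1.2,-0.2,0,0,0,0],[-0.2,1.2,-0.5,0,0,0,0],[-0.2,1.1,-0.8,0,0,0,0],[0,0,0,0,0,0,0]]]'; python3 -c "
from h import *
wlook('w5',1.45)"
```

```text
clock: 3.9
tool_pos: [0.6076, 0.0838, 0.2189]
tcp_rot: [1.537, 0.745, 0.138]
ft_force: [-0.1, 0.6, -0.1]
grip_width: 0.005
t 3.9 tcp [0.608 0.084 0.219] loc [-0.01   0.04   0.219] r 0.053 ang -50.0 q [-0.18 -0.11  2.17  0.71  0.36  0.64] F [-0.1  0.6 -0.1] w 0.01
```

View pics/w5.png

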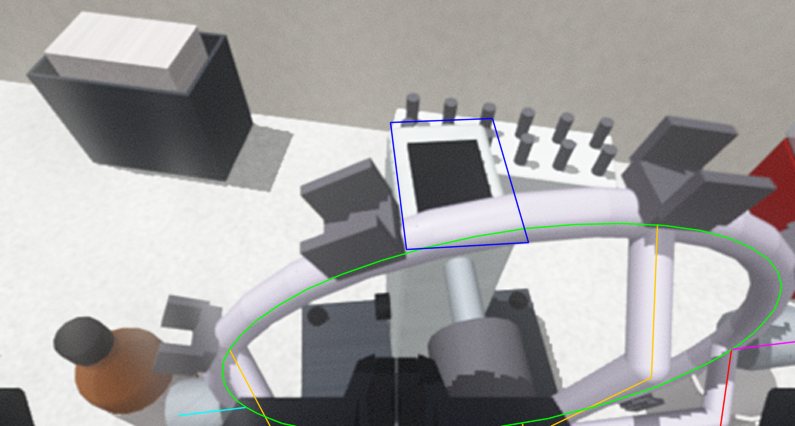

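```bash
python3 -m creep '[[[0.1,-0.5,0.2,0,0,0,0],[-3.1,-0.9,0,0,0,0,0],[-3.1,-0.9,0,0,0,0,0],[0,0,0,0,0,0,0],[0.7,-3.0,0,0,0,0,0],[0.7,-3.0,0,0,0,0,0],[0.7,-3.0,0,0,0,0,0],[0,0,0,0,0,0,0]]]'; python3 -c "
from h import *
s,R,loc=st()
print(R.as_matrix()[:,0])
wlook('w6',1.43)"
```

```text
clock: 4.95
tool_pos: [0.5685, -0.0343, 0.2232]
tcp_rot: [1.536, 0.743, 0.14]
ft_force: [0.4, 0.7, 0.3]
grip_width: 0.005
t 4.95 tcp [ 0.568 -0.034  0.223] loc [-0.077 -0.064  0.223] r 0.075 ang 59.2 q [-0.54 -0.22  2.25  0.93  0.61  0.21] F [0.4 0.7 0.3] w 0.0
[ 0.72948358  0.10245488 -0.67628153]
t 4.95 tcp [ 0.568 -0.034  0.223] loc [-0.077 -0.064  0.223] r 0.075 ang 59.2 q [-0.54 -0.22  2.25  0.93  0.61  0.21] F [0.4 0.7 0.3] w 0.0
```

View pics/w6.png

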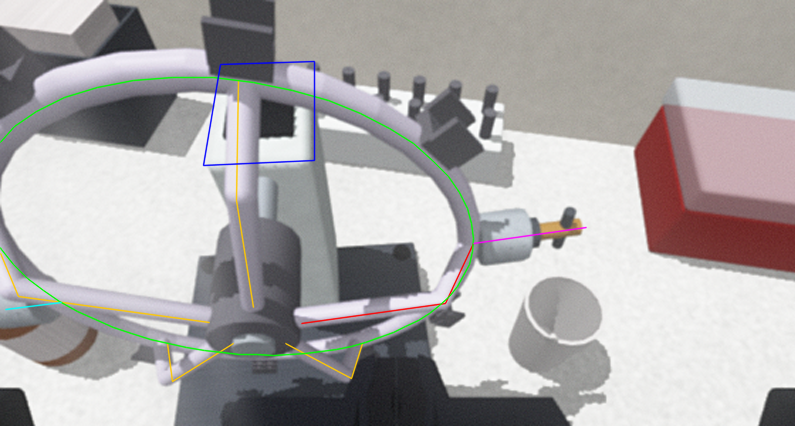

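```bash
python3 -m creep '[[[2.6,1.3,-0.4,0,0,0,0],[2.6,1.3,-0.4,0,0,0,0],[0,0,0,0,0,0,0],[-0.2,1.2,0.2,0,0,0,0],[-0.2,1.2,0.2,0,0,0,0],[-0.2,1.2,0.2,0,0,0,0],[-0.2,1.2,0.2,0,0,0,0],[0,0,0,0,0,0,0]]]'; python3 -c "
from h import *
wlook('w7',1.2)"
```

```text
clock: 6.0
tool_pos: [0.6108, 0.0414, 0.2221]
tcp_rot: [1.524, 0.743, 0.126]
ft_force: [-0.3, -0.7, 0.3]
grip_width: 0.005
t 6.0 tcp [0.611 0.041 0.222] loc [-0.017 -0.001  0.222] r 0.037 ang 2.2 q [-0.28 -0.11  2.17  0.8   0.42  0.48] F [-0.3 -0.7  0.3] w 0.0
```

View pics/w7.png

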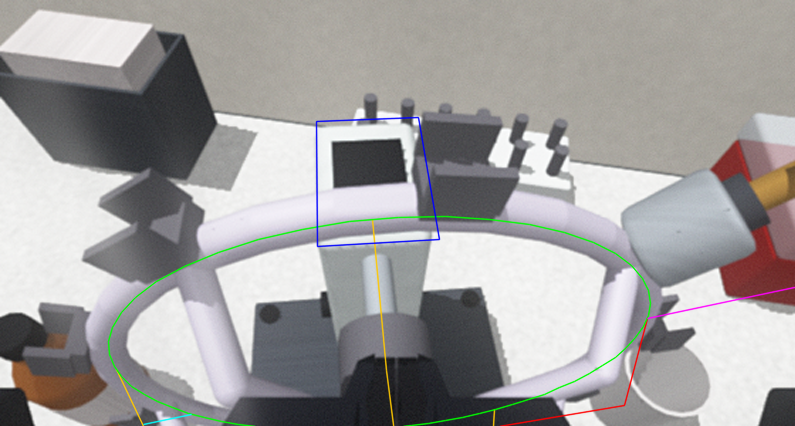

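```bash
python3 -m creep '[[[-0.3,1.2,0.4,0,0,0,0],[-0.3,1.2,0.1,0,0,0,0],[-0.3,1.2,-0.2,0,0,0,0],[0,0,0,0,0,0,0]]]'; python3 -c "
from h import *
wlook('w8',0.4)
import cv2
cv2.imwrite('pics/w8.png',overlay('wrist',cv2.imread('pics/w8_raw.png'),0.4,(0,0,560,420),1.42))"
```

```text
clock: 6.55
tool_pos: [0.6045, 0.0728, 0.2298]
tcp_rot: [1.513, 0.732, 0.111]
ft_force: [0.1, 0.5, 0.4]
grip_width: 0.003
t 6.55 tcp [0.605 0.073 0.23 ] loc [-0.015  0.031  0.23 ] r 0.054 ang -34.3 q [-0.19 -0.14  2.18  0.68  0.36  0.66] F [0.1 0.5 0.4] w 0.0
```

View pics/w8.png

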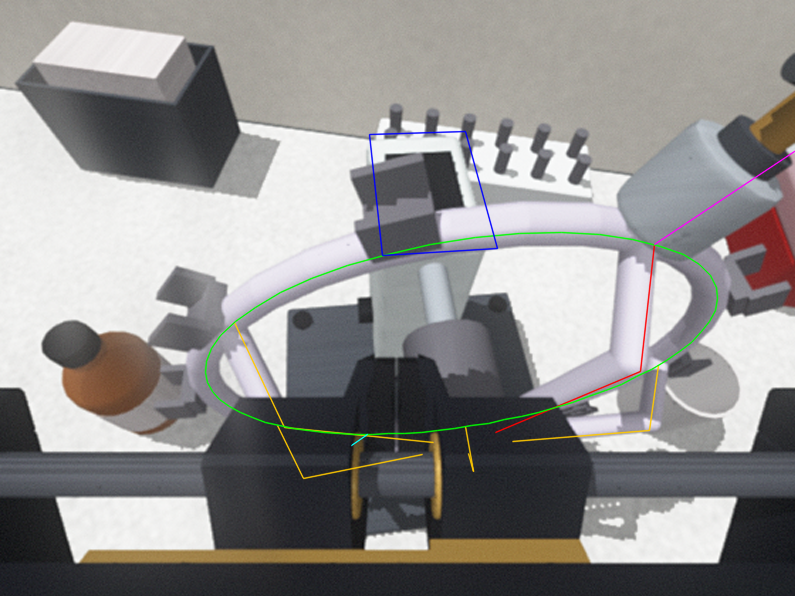

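```bash
python3 -m creep '[[[-0.1,0.4,-0.4,0,0,0,0],[-0.1,0.3,-0.5,0,0,0,0],[-0.1,0.2,-0.5,0,0,0,0],[0,0,0,0,0,0,0]]]'; python3 -c "
from h import *
wlook('w9',0.1)
import cv2
cv2.imwrite('pics/w9.png',overlay('wrist',cv2.imread('pics/w9_raw.png'),0.1,(0,0,560,420),1.42))"
```

```text
clock: 7.1
tool_pos: [0.6027, 0.0814, 0.2171]
tcp_rot: [1.513, 0.728, 0.109]
ft_force: [1.7, 0.8, 1.0]
grip_width: 0.003
t 7.1 tcp [0.603 0.081 0.217] loc [-0.015  0.039  0.217] r 0.051 ang -50.8 q [-0.17 -0.12  2.19  0.72  0.32  0.63] F [1.7 0.8 1. ] w 0.0
```

View pics/w9.png

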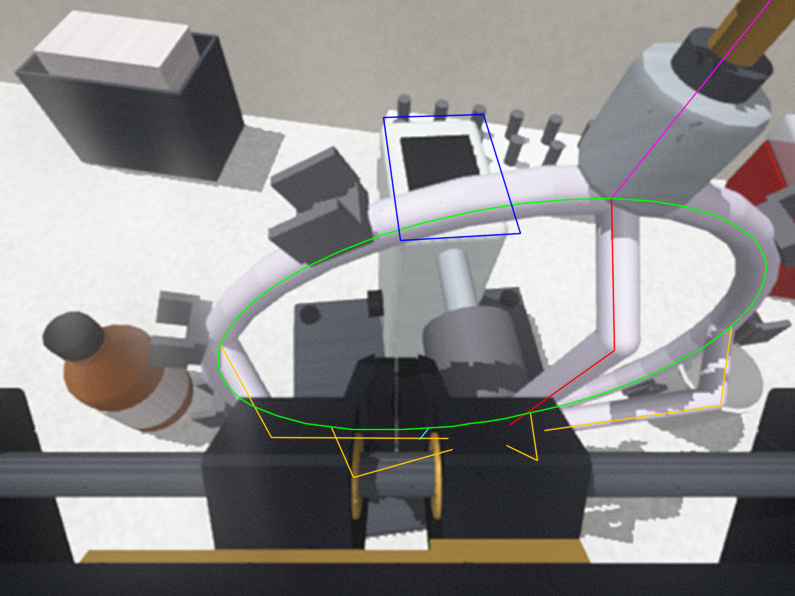

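```bash
python3 -m creep '[[[0,0.1,-0.3,0,0,0,0],[0,0.1,-0.3,0,0,0,0],[0,0,0,0,0,0,0]]]'; python3 -c "
from h import *
wlook('w10',0.05)
from cell import optics
import cv2
f=optics.grab_frame('scene')
im=cv2.cvtColor(f['frame'],cv2.COLOR_RGB2BGR);cv2.imwrite('pics/s10r.png',im)
cv2.imwrite('pics/s10.png',cv2.resize(im[130:270,205:375],None,fx=4.2,fy=4.2,interpolation=cv2.INTER_CUBIC))"
```

```text
clock: 7.52
tool_pos: [0.6029, 0.0836, 0.2111]
tcp_rot: [1.513, 0.728, 0.11]
ft_force: [2.5, 0.5, 2.7]
grip_width: 0.002
t 7.53 tcp [0.603 0.084 0.211] loc [-0.014  0.042  0.211] r 0.049 ang -57.9 q [-0.16 -0.1   2.2   0.75  0.3   0.61] F [2.5 0.5 2.7] w 0.0
```

View pics/w10.png

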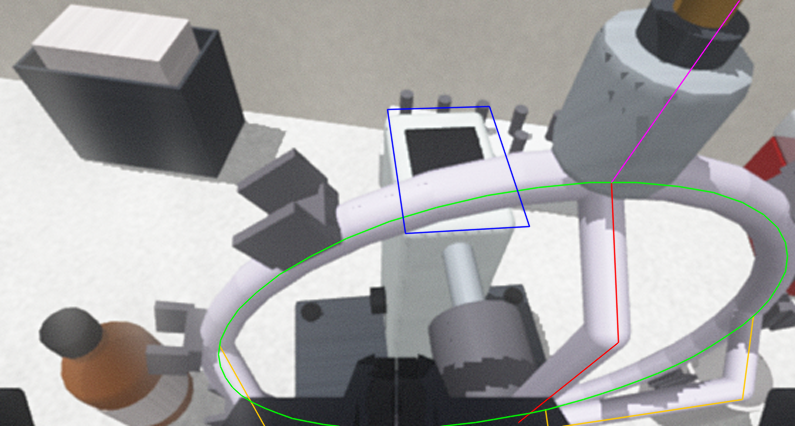

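View pics/s10.png

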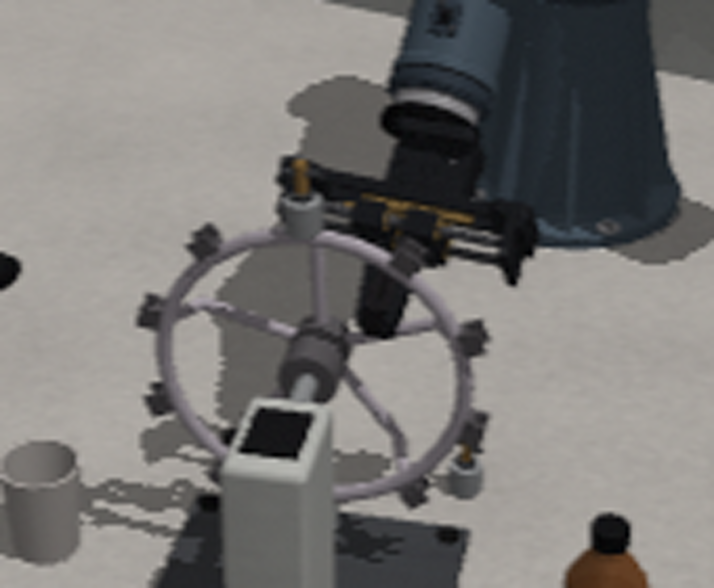

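```bash
python3 -m creep '[[[0,-0.1,0.4,0,0,0,0],[-2.5,-0.6,0.2,0,0,0,0],[-3,-0.8,0.5,0,0,0,0],[-3.5,-1.2,1,0,0,0,0],[-4,-1.2,1,0,0,0,0],[-4,-1.2,2,0,0,0,0],[0,0,0,0,0,0,0]]]'; python3 -c "
from h import *
wlook('w11',0.06)
from cell import optics
import cv2
f=optics.grab_frame('scene')
im=cv2.cvtColor(f['frame'],cv2.COLOR_RGB2BGR);cv2.imwrite('pics/s11r.png',im)
cv2.imwrite('pics/s11.png',overlay('scene',im,0.06,(225,150,345,280),4.5))"
```

```text
clock: 8.5
tool_pos: [0.4306, 0.034, 0.2528]
tcp_rot: [1.519, 0.747, 0.117]
ft_force: [-0.0, -0.4, 0.0]
grip_width: 0.008
t 8.5 tcp [0.431 0.034 0.253] loc [-0.193  0.037  0.253] r 0.077 ang -28.4 q [-0.58 -0.89  2.54  0.64  0.91  0.57] F [-0.  -0.4  0. ] w 0.01
```

View pics/w11.png

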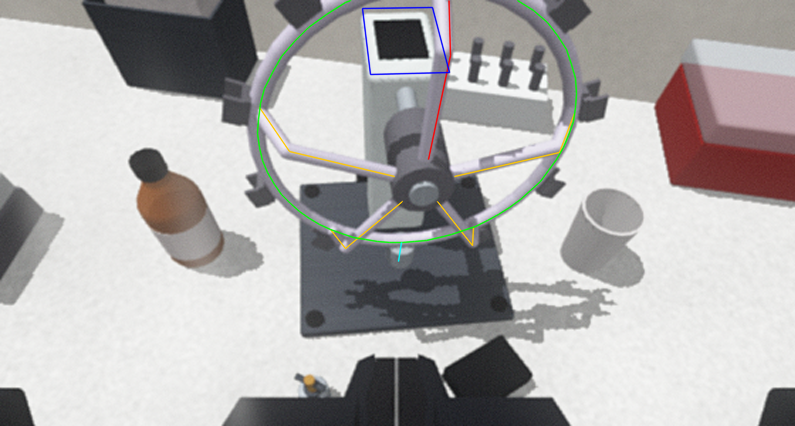

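View pics/s11.png

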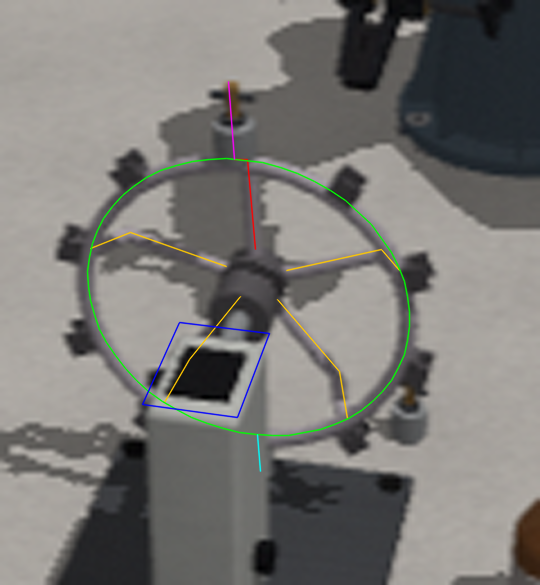

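```bash
python3 -c "
import cv2
a=cv2.imread('pics/w11_raw.png')[0:190,165:430]
cv2.imwrite('pics/w11c.png',cv2.resize(a,None,fx=3,fy=3,interpolation=cv2.INTER_CUBIC))
a=cv2.imread('pics/s11r.png')[160:250,235:330]
cv2.imwrite('pics/s11c.png',cv2.resize(a,None,fx=6,fy=6,interpolation=cv2.INTER_CUBIC))"
```

```text
(no output)
```

View pics/w11c.png

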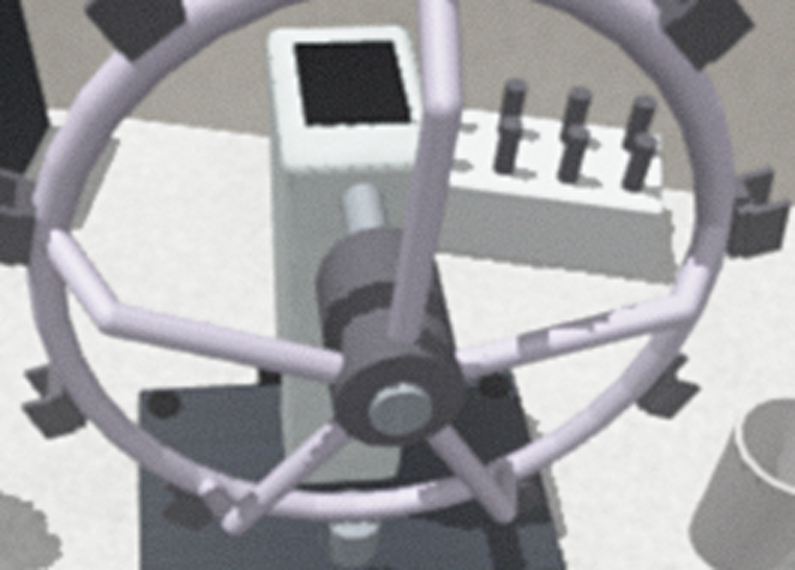

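View pics/s11c.png

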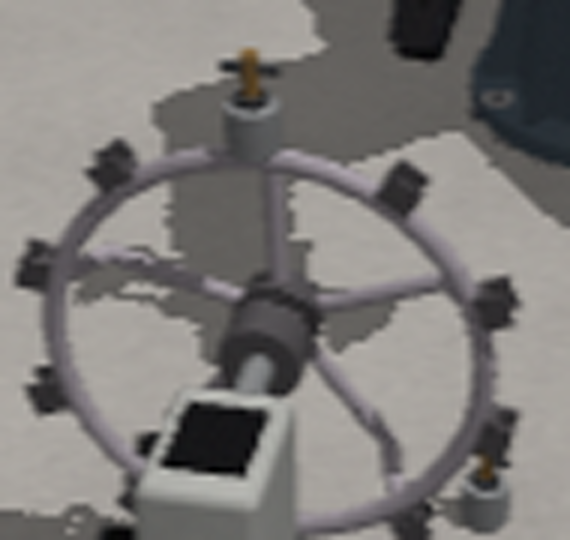

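Run:
```python
from h import *
from scipy.optimize import least_squares
C['wrist']=(68.3858,278.7399,208.3039,np.load('pics/w11.npy'))
k=2*np.pi/5
pts=np.array([(440,103),(690,302),(505,510),(235,522),(108,318)])/3+[165-.3,-.3]
def f(v):
    P=np.array([wheelpt(v[0]+a,.092,-.032) for a in (0,k,2*k,-2*k,-k)])+[0,0,v[4]]
    return np.r_[(proj('wrist',rot(P,*v[1:4]))-pts).ravel(), (v[1:3]-POSE[:2])/.002,(v[3]-POSE[2])/.01,v[4]/.002]
s=least_squares(f,[.06,*POSE,0]);print('wrist',s.x,np.round(s.fun,1))
sp=np.array([(250,55),(252,152),(274,180),(437,283),(112,255)])/6+[235-.4,160-.4]
def g(v):
    P=np.array([wheelpt(v[0],.168),wheelpt(v[0],.114),wheelpt(v[0],.092,-.032),wheelpt(v[0]-k,.092,-.032),wheelpt(v[0]+k,.092,-.032)])+[0,0,v[4]]
    return np.r_[(proj('scene',rot(P,*v[1:4]))-sp).ravel(), (v[1:3]-POSE[:2])/.002,(v[3]-POSE[2])/.01,v[4]/.002]
s=least_squares(g,[.06,*POSE,0]);print('scene',s.x,np.round(s.fun,1))
```

```text
wrist [0.02748861 0.62767145 0.04836247 0.25574794 0.00268052] [ 0.2 -0.3 -1.2  1.   0.9 -0.1  0.6  0.   0.1 -0.1  0.3  0.7  0.3  1.3]
scene [ 0.03630279  0.62929567  0.04647213  0.25332685 -0.0032211 ] [-0.3  0.2  0.3  0.4 -0.5 -3.3  1.7  0.1 -0.1 -0.2  1.1 -0.3  0.  -1.6]
```

```bash
python3 -m creep '[[[1.5,0.4,1,0,0,0,0],[1,0.2,1,0,0,0,0],[0,0,0,0,0,0,0],[0,0,0,0,0,0,0]]]'; python3 -c "
from h import *
wlook('w12',0.03)
from cell import optics
import cv2
f=optics.grab_frame('top')
im=cv2.cvtColor(f['frame'],cv2.COLOR_RGB2BGR);cv2.imwrite('pics/t12.png',im)"
```

```text
clock: 9.1
tool_pos: [0.4572, 0.0444, 0.2694]
tcp_rot: [1.524, 0.752, 0.128]
ft_force: [1.1, 0.1, 0.3]
grip_width: 0.004
t 9.1 tcp [0.457 0.044 0.269] loc [-0.165  0.04   0.269] r 0.093 ang -25.3 q [-0.47 -0.75  2.45  0.6   0.81  0.65] F [1.1 0.1 0.3] w 0.0
```

View pics/w12.png

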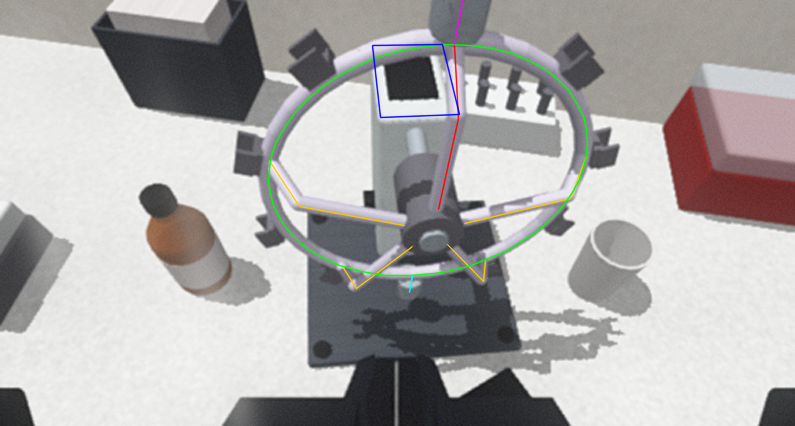

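View pics/t12.png

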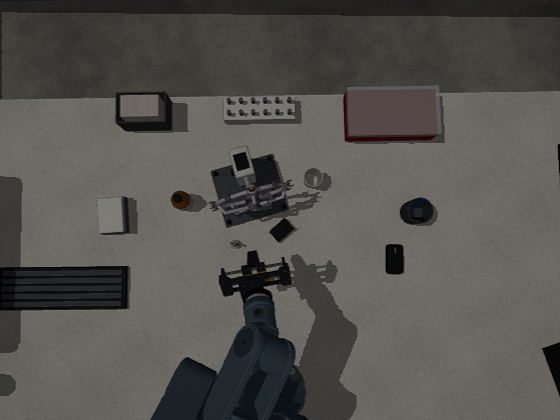

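The overlay for 0.03 rad fits the wheel in the wrist view, with the vessel at the top. In the top view all the bystanders are where they were at the start, and the gripper is clear.

```bash
python3 -c "
from cell import arm
print(arm.sign_off())"
```

```text
the job is handed in; nothing more can be done
None
```

The valve stem now stands about 0.03 rad (2°) from upright, within the 0.14 rad allowed, and the job is handed in. I turned the wheel counter-clockwise (seen from the robot) in two pushes with the closed fingertips. The first took the stem from about 155° to about 82°. There I took the fingers fully off the spokes, and the second push brought it up. It took about 9 s of the 72 s.

**Angle:** two separate fits gave 0.027 rad (wrist camera) and 0.036 rad (scene camera). The scene fit has one spoke point 3 pixels off, so I trust the wrist fit more. The wheel looked the same in the last picture, 0.6 s later.

**Clearance:** the gripper ended about 13 cm in front of the spokes. In the top view nothing else on the table had moved. I did not measure contact with the vessel directly, but the fingers stayed inside the rim and the force readings taken after each move never passed about 4 N.

**Joint limit:** joint 2 came up to its lower limit (-0.89 rad) as I backed away, so I moved it off to -0.75 before handing in. The readings show no sign that it went past the limit.

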